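Bolt the sample case shut

ROBOT

A 6-joint arm with a two-finger parallel gripper is mounted at the origin on a cart in front of the work surface, level with it; the furniture and walls round the work are solid. World frame = base frame: x ahead of the robot, y to its left, z up, the work surface at z = 0. Lengths are in mm, angles in degrees, forces in N, time in s.
With the tool pointing down it reaches from about 300 to 775 mm from the base axis. Payload 14.6 kg.
Tool frame: the origin (TCP) lies midway between the tips of the shut fingers; the grasp point (between the pads) lies behind it (robot.tcp_to_grasp is the z of the grasp point in the tool frame, in mm); z points along the fingers, y is the line along which they close (so a half turn about z gives the same grasp; the last joint's range is limited). The gripper opens to 85 mm and grips with 20 to 120 N. Pads are 22 mm wide; open, the fingers measure 114 mm over their backs; the gripper's body (76 mm by 85 mm) begins 54 mm behind the grasp point. The pads swing forward as they close: fully open they stand 13 mm farther back than shut.
Start: joints at [-73.545, 17.183, 87.147, -0, 75.671, -3.816], TCP at [190.548, -515.927, 231.281] pointing down, gripper open.
Joint ranges: [-173.82, 173.82], [-45.26, 126.66], [13.44, 144.39], [-59.66, 239.66], [0, 175.72], [-146.38, 146.38]. Speed limits (degrees/s): [127.2, 127.2, 147.25, 180, 180, 180].

INTERFACE

Orientations are given as [roll, pitch, yaw] about the fixed x, y, z axes, in that order (R = Rz(yaw) Ry(pitch) Rx(roll)).
In Python, from cell import robot, optics gives the robot as it stands.
- The arm moves only by the tool send_rows, never from a script. Its argument "targets" is a list of rows, each a list of 3 entries, a list of its own where there are three numbers: the opening, from -1 (shut) to 1 (fully open), so that 0 is half open, then the shift along the world's x, y, z normalised to -1 to 1, where 1 is 500 mm, then the turn about the world's z normalised to -1 to 1, where 1 is 90 degrees. In form: [[hand, [tx, ty, tz], spin], ...]. A call has exactly 10 rows; each row shifts and turns the commanded pose from where the row before left it; what a row does not reach is not made up. A row lasts 1/8 s, in which the tool goes at most 62.5 mm and 10.7 degrees, less where a joint would pass 70% of its speed; a pose out of reach is approached as far as the arm can. A call with a number of a shift or a turn outside -1 to 1 is refused whole. A call with a gripper value outside its range is refused whole. The fingers move at their own pace and stop on an object; "grip_force" is the grip in N (left out, the last holds). Time passes only in rows, so rows that do not move let the fingers close, or fill a call up. It gives the time, the measured TCP pose, the force, the opening and the grip force at its end, in the units of the state.
- robot.get_obs(): the state, without advancing time (a new reading comes with each control period).
- optics.snapshot(name): name is "side" or "top" or "wrist"; returns a dict with "pixels" (420x560x3 uint8, red, green, blue), "intrinsics" (3x3 intrinsics, pixels), "world_to_cam" (4x4, takes a point from world to camera coordinates); the wrist camera has in their place "tool_from_camera" (4x4, takes a point from camera to tool coordinates, whose origin is the TCP and whose axes are the flange's). Camera axes: x right, y up, looking along -z (the intrinsics and any distortion apply to the point x, -y, -z); pixel columns grow to the right and rows downward; lengths in mm; the calibration is good to about 2 mm. A picture is of the moment at which its call begins: read the wrist's pose just before it. There is no depth.
- robot.job_done(): hands the job in; it is judged then, once.
Trained networks look in a picture, given as the dict that the camera call returned (one of the last four; its "shot" number tells which), for a name from the list of things; names that differ only in an ending like _2 or _b are one class to them, and where a whole thing is asked for, a point or a joint stands for the part that bears it (a point fixed in the world has none). Each returns a list of dicts, best first, with "p" (0 to 1); they miss things now and then, are a little off and sometimes report something else, mostly with a low value. They report only what shows in the picture. A call takes as long as a camera call.
- optics.search_frame(picture, thing): "bbox" ([left, top, right, bottom] in pixels, round what is visible of it).
- optics.regions_of(picture, thing): "pixels" (420x560 bool, what is visible of it) and "bbox" ([left, top, right, bottom] in pixels, round what is visible of it).
The state is a dict: "time": time; "q": joint angles; "joint_vel": joint speeds; "tau": joint torques, N m; "tool_pos": TCP position; "eef_rot": TCP orientation; "force": force on the tool from outside, world axes, zero at the start; "torque": the same for the moment, N m; "width": finger opening in mm; "gripper_force": force on a finger pad.
Only numpy, scipy, OpenCV 4.12 (cv2) and the standard library are available. Lean on these libraries where they do the work, as an engineer would, in place of code of your own. Each camera call takes 0.05 s, during which the arm holds its last target. There are 200 camera calls.

TASK

Close the lid of the blue sample case and push its barrel bolt across, through the lid's loop and into the keeper, fully home: the tip must be left pressing the sprung pad at the bottom of the keeper well in. Feel for the pad and do not ram the bolt, and leave the other things on the bench alone.

Things in the scene. Friction and masses are not known exactly. Their poses are not given: they have to be found in the camera images.
- case: Blue sample case, fixed. Origin on the bench; tray x -65 to 35, y -30 to 100, z 0 to 45 mm in its axes; in front of it a ledge x -109 to -64, y -155 to 100 mm, 45 mm high (53 where y < -28), carries from -y to +y: bolt, lid's loop, keeper. x points to the hinge (away from the robot at yaw 0), y is the way the bolt goes in, z up.
- lid: Lid, 100 (x) x 130 mm plate 8 mm thick with a clear window; a steel hasp loop (28 x 16 x 27 mm, 14 mm square hole) sticks out in front. Origin on the hinge line at mid-width, underside; x points to the hinge, z out of the outer face, axes parallel to the case's when shut. Opens to 1.3 rad. Stiff hinge (0.2 N m): stays where left, stops solid when shut.
- lid_hinge (a point): Point of the case 53 mm above the bench, 8 mm above the lid's hinge line (which is parallel to the case's y axis).
- lid_press (a point): Centre of the dark press mark (22 x 50 mm, long in y) on the lid's outer face; 72 mm from the hinge line along the lid and 8 mm above it, 28 mm from the front edge; opposite lid_hinge. Push here to close.
- bolt: Round steel bolt, 10 mm thick, round nose, sliding along the case's y in two staples (tops 77.5 mm above the bench), 24 mm behind and 84 mm beyond the drawn-back knob. Origin on its axis below the knob, 67 mm above the bench; y points to the nose. About 6 N of friction all along: it stays where left. It starts 0 to 8 mm from its rear stop; travel 72 mm.
- bolt_knob (a point): Middle of the bolt's upright black knob, 16 mm in diameter, 26 mm high (13 mm above and below this point, 87 to 113 mm above the bench), on a 10 mm stem. Push it from behind, along the case's +y, or grip it.
- bolt_tip (a point): Nose of the bolt, 94 mm from the bolt's origin along its y. It meets the pad 8 to 34 mm past the keeper's mouth (set by a screw, not measurable: feel for it). The pad gives 3 mm, its spring rising from 1.5 to 3 N on top of the bolt's friction, then stops solid. Friction keeps the bolt there. Leave the spring loaded over 2 N (1 mm in or more).
- keeper_mouth (a point): Centre of the mouth of the keeper, a steel block 28 x 54 x 35 mm fixed on the ledge (top 80 mm above the bench) with a 14 mm square blind hole along the case's y; the drawn-back nose is 22 to 30 mm before it; the shut lid's loop stands 4 to 20 mm before it. An unseen sprung brass pad is inside. The bolt must never press on pad or loop with over 10 N.
- vial: Bystander: glass vial with a red cap, 24 x 54 mm, origin under its foot.
- dropper_bottle: Bystander: amber dropper bottle, 33 x 102 mm, origin under its foot.
- mug: Bystander: white mug, 95 mm high, origin under its foot.
- tweezers: Bystander: steel tweezers, 122 mm long, lying flat.

How it is judged:
By the outcome, as a careful person would: the job done as asked, in the order asked, and still so for the second after the job is handed in, with the robot touching nothing.
It also fails if it takes over 51 s, if anything falls off the work surface, if the arm or the gripper's body presses on something with over 40 N, if the wrist force passes 120 N, or if a joint passes its speed limit or range.

## Working session

There is one attempt and no reset: what is moved stays moved. The work goes in short steps, Python scripts to look and compute and a tool call to move; the robot and the scene stay as the last step left them, time stands still between calls to the robot, and variables do not carry over. Pictures are saved under pics/ and viewed, at most 10 in all, crops included, and the job is handed in when it is done.

Besides the shell and the picture viewer there is one more tool, called as name([rows], argument=value, ...), one row to a line, values as JSON. send_rows: Moves the arm, as the interface text tells. Its arguments: {"type":"object","properties":{"targets":{"type":"array","items":{"type":"array"}},"grip_force":{"type":"number"}},"required":["targets"]}

```bash
mkdir -p pics; ls; cat > h.py <<'E'
import numpy as np, cv2
from cell import robot, optics
def save(s,n): cv2.imwrite('pics/'+n,s['pixels'][:,:,::-1])
def cen(s,t,k=2):
    return [(round(d['p'],2),[round(float(v)) for v in d['bbox']]) for d in optics.search_frame(s,t)[:k]]
def ray(s,u,v):
    K=np.array(s['intrinsics']);T=np.array(s['world_to_cam'])
    d=np.linalg.inv(K)@[u,v,1]; d=np.array([d[0],-d[1],-d[2]])
    R=T[:3,:3]; return -R.T@T[:3,3], R.T@d
def atz(s,u,v,z):
    o,d=ray(s,u,v); return o+d*(z-o[2])/d[2]
def proj(s,p):
    T=np.array(s['world_to_cam']);K=np.array(s['intrinsics'])
    c=T[:3,:3]@np.array(p)+T[:3,3]; q=K@[c[0],-c[1],-c[2]]; return q[:2]/q[2]
def tri(a,ua,b,ub):
    o1,d1=ray(a,*ua);o2,d2=ray(b,*ub)
    A=np.stack([d1,-d2],1); t=np.linalg.lstsq(A,o2-o1,rcond=None)[0]
    p,q=o1+t[0]*d1,o2+t[1]*d2; return (p+q)/2,np.linalg.norm(p-q)
E
python3 - <<'E'
from h import *
print(robot.get_obs(), robot.tcp_to_grasp)
T=optics.snapshot('top'); S=optics.snapshot('side')
save(T,'top.png');save(S,'side.png')
for t in ['case','lid','lid_hinge','lid_press','bolt','bolt_knob','bolt_tip','keeper_mouth','vial','dropper_bottle','mug','tweezers']:
    print(t,cen(T,t),cen(S,t))
E
```

```text
pics
{'time': 0.0, 'q': array([-7.35457164e+01,  1.72143918e+01,  8.71808929e+01,  1.58555809e-04,
        7.56699520e+01, -3.81521680e+00]), 'joint_vel': array([ 0.08807489,  0.00530391, -0.01448536,  0.07784548, -0.09509079,
       -0.0286995 ]), 'tau': array([ 1.49860232e-03, -5.43509245e+01, -3.61788225e+01,  2.22297496e-05,
        4.05234197e-03, -1.08199657e-05]), 'tool_pos': array([ 190.4770243 , -515.71217104,  230.72877695]), 'eef_rot': array([-1.79934918e+02, -4.49401775e-03,  2.02694585e+01]), 'force': array([0.09904164, 0.02149454, 0.06622532]), 'torque': array([ 0.01907421, -0.03578187, -0.00970056]), 'gripper_force': 0.0, 'width': 85.36931391951829} -18.700000000000003
case [(0.59, [259, 184, 336, 234])] [(0.75, [249, 193, 298, 261])]
lid [(0.78, [260, 183, 300, 205]), (0.49, [301, 223, 330, 225])] [(0.88, [276, 192, 294, 230])]
lid_hinge [(0.61, [259, 184, 334, 232])] [(0.75, [252, 193, 296, 261])]
lid_press [(0.56, [256, 183, 300, 205])] [(0.87, [272, 192, 295, 232])]
bolt [(0.68, [305, 221, 330, 224])] [(0.29, [250, 192, 294, 262]), (0.29, [303, 292, 318, 324])]
bolt_knob [(0.26, [256, 184, 334, 234])] []
bolt_tip [(0.52, [314, 220, 328, 222])] [(0.57, [254, 224, 264, 242])]
keeper_mouth [(0.67, [258, 185, 334, 232])] [(0.74, [252, 191, 293, 260]), (0.28, [275, 194, 297, 232])]
vial [(0.59, [246, 173, 253, 179])] [(0.56, [292, 206, 304, 218])]
dropper_bottle [(0.52, [419, 192, 427, 201])] [(0.7, [300, 292, 316, 325])]
mug [(0.64, [146, 186, 167, 214])] []
tweezers [(0.2, [144, 188, 168, 211])] []
```

```bash
python3 - <<'E'
from h import *
t=cv2.imread('pics/top.png');s=cv2.imread('pics/side.png')
a=cv2.resize(t[165:255,230:350],(800,600),interpolation=3)
b=cv2.resize(s[165:285,210:370],(800,600),interpolation=3)
cv2.imwrite('pics/tc.png',a);cv2.imwrite('pics/sc.png',b)
T=optics.snapshot('top')
S=optics.snapshot('side')
for n,q in(('T',T),('S',S)): print(n,ray(q,280,210)[0], ray(q,280,210)[1])
print(atz(T,300,205,45),atz(T,334,232,45),atz(T,150,200,0),atz(T,423,197,50),atz(T,250,176,50))
E
```

```text
T [ 367.77479485   37.12311822 1650.39016151] [ 0.09680054  0.02222266 -0.99511214]
S [  327.09536696 -1396.65646241   851.28653248] [ 0.14071999  0.87917551 -0.45544823]
[541.39966667   5.01684589  45.        ] [ 450.14484134 -110.26008324   45.        ] [561.21286413 531.2768318    0.        ] [ 570.281544   -411.46419442   50.        ] [639.63922839 176.2550659   50.        ]
```

View pics/tc.png

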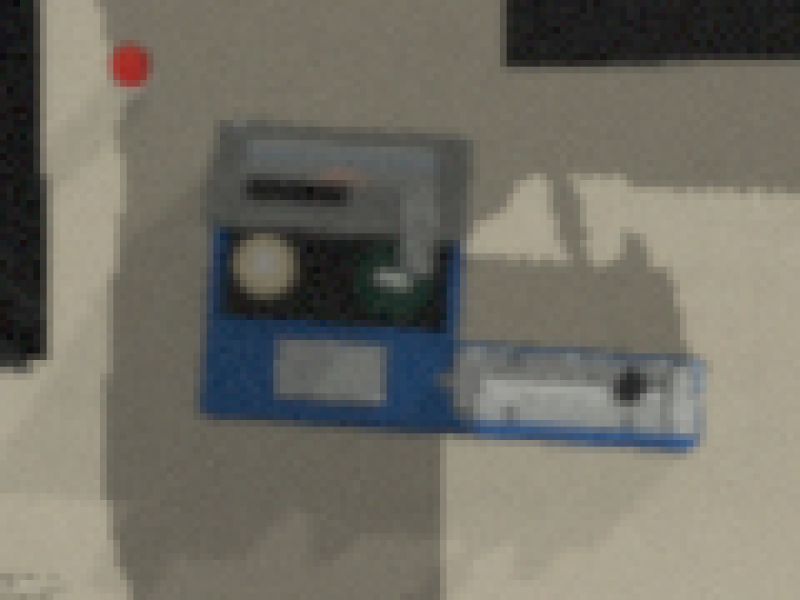

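View pics/sc.png

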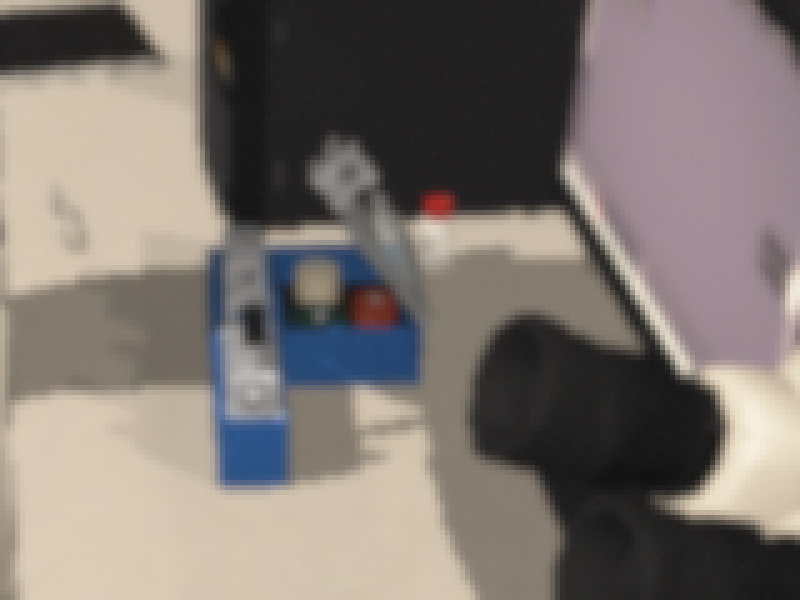

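View pics/top.png

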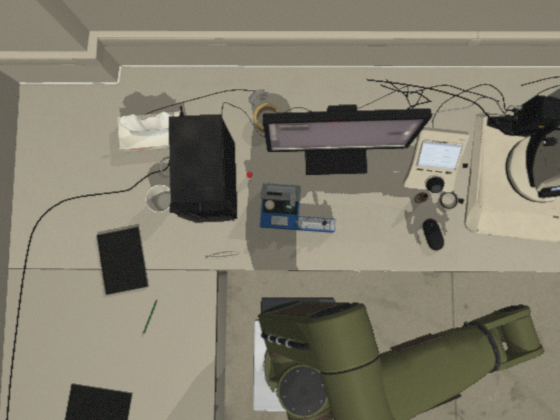

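```bash
python3 - <<'E'
from h import *
T=optics.snapshot('top');S=optics.snapshot('side')
from scipy.optimize import least_squares
tp=lambda x,y:(230+x/6.667,165+y/6.667)
sp=lambda x,y:(210+x/5,165+y/5)
# case frame points
obs=[(T,tp(200,412),(-109,100,45)),(T,tp(694,450),(-109,-155,53)),(T,tp(703,360),(-64,-155,53)),(T,tp(460,335),(-64,-30,45)),
 (S,sp(222,485),(-109,-155,0)),(S,sp(288,484),(-64,-155,0)),(S,sp(420,383),(35,-30,0)),(S,sp(418,325),(35,-30,45)),(S,sp(285,415),(-64,-155,53))]
def W(p,P):
    c,s=np.cos(p[2]),np.sin(p[2]); return np.array([p[0]+c*P[0]-s*P[1],p[1]+s*P[0]+c*P[1],P[2]])
r=least_squares(lambda p:np.concatenate([proj(c,W(p,P))-uv for c,uv,P in obs]),[500,0,0],loss='soft_l1')
p=r.x;print(p[:2],np.degrees(p[2]));print(r.fun.reshape(-1,2).round(1))
i=np.linalg.inv
k=atz(T,*tp(632,383),113);print('knob',k)
d=k[:2]-p[:2];c,s=np.cos(p[2]),np.sin(p[2]);print('knob in case',c*d[0]+s*d[1],-s*d[0]+c*d[1])
# lid angle
y=0
for a in np.arange(.7,1.35,.1):
    P=(35-72*np.cos(a)+8*np.sin(a),35,45+72*np.sin(a)+8*np.cos(a)); w=W(p,P); u=proj(T,w)
    L=(35-128*np.cos(a),35,45+128*np.sin(a)); v=proj(S,W(p,L))
    print(round(a,1),w.round(),((u-[230,165])*6.667).round(),((v-[210,165])*5).round())
E
```

```text
[569.16228557  36.34500833] 1436.2582888264235
[[-0.8 -0.2]
 [ 0.4 -0.7]
 [-0.1 -0.5]
 [-0.7  0.9]
 [-1.1  0.7]
 [-0.3  0.6]
 [-0.2  0. ]
 [ 0.6  0.3]
 [ 0.5  0.3]]
knob [477.50178498 -74.27823129 113.        ]
knob in case -84.24597806122192 -116.36908391226714
0.7 [557.  72.  98.] [333. 224.] [274. 179.]
0.8 [562.  72. 102.] [334. 212.] [286. 166.]
0.9 [568.  71. 106.] [334. 199.] [300. 155.]
1.0 [574.  71. 110.] [335. 185.] [316. 145.]
1.1 [581.  71. 113.] [336. 171.] [332. 136.]
1.2 [588.  70. 115.] [337. 157.] [349. 129.]
1.3 [595.  70. 117.] [338. 142.] [367. 123.]
```

send_rows([
  [-1,[0.062,0.1,0.02],-0.054],
  [-1,[0.062,0.1,0.02],-0.054],
  [-1,[0.062,0.1,0.02],-0.054],
  [-1,[0.062,0.1,0.02],-0.054],
  [-1,[0.062,0.1,0.02],-0.053],
  [-1,[0.062,0.1,0.02],0],
  [-1,[0.062,0.1,0.02],0],
  [-1,[0.062,0.1,0.02],0],
  [-1,[0.062,0.1,0.02],0],
  [-1,[0.062,0.1,0.02],0],
], grip_force=30)

```text
time: 2.75
tool_pos: [501.3, -14.0, 331.8]
eef_rot: [180.0, -0.0, -3.9]
force: [-0.3, -1.8, -0.3]
width: -0.4
gripper_force: 0.0
```

```bash
python3 - <<'E'
from h import *
o=robot.get_obs();print(o['time'],o['tool_pos'],o['eef_rot'],o['force'],o['width'])
w=optics.snapshot('wrist');save(w,'w1.png');print(w['tool_from_camera'],w['intrinsics'])
for t in ['lid','lid_press','bolt_knob','bolt_tip','keeper_mouth']:print(t,cen(w,t))
E
```

```text
2.75 [501.2673321  -14.03439964 331.80461813] [ 1.79995163e+02 -3.02298556e-02 -3.93202388e+00] [-0.26236571 -1.81992585 -0.3145268 ] -0.3857208663886255
[[ 1.11717086e-03  9.49908040e-01  3.12527547e-01  8.17420264e+01]
 [ 9.99999206e-01 -8.78755955e-04 -9.03704736e-04  4.27263169e-01]
 [-5.83800952e-04  3.12528308e-01 -9.49908267e-01 -1.42761335e+02]
 [ 0.00000000e+00  0.00000000e+00  0.00000000e+00  1.00000000e+00]] [[307.63053325   0.         281.51896495]
 [  0.         307.63053325 210.43894749]
 [  0.           0.           1.        ]]
lid [(0.88, [144, 89, 262, 165])]
lid_press [(0.69, [139, 83, 266, 167]), (0.36, [141, 84, 354, 201])]
bolt_knob [(0.84, [258, 186, 356, 204])]
bolt_tip [(0.85, [260, 178, 354, 202])]
keeper_mouth [(0.81, [143, 87, 353, 201])]
```

View pics/w1.png

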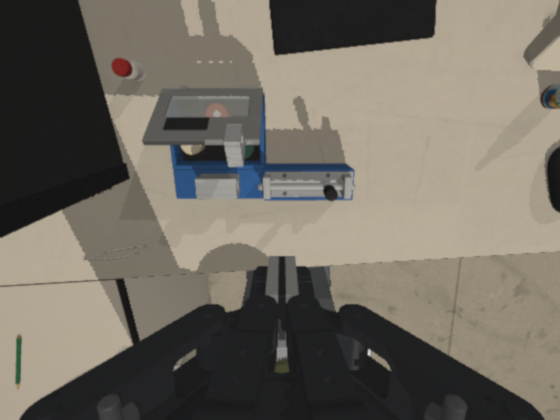

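```bash
cat >> h.py <<'E'
from scipy.spatial.transform import Rotation as Ro
def wcam(w,o):
    M=np.eye(4);M[:3,:3]=Ro.from_euler('xyz',o['eef_rot'],degrees=True).as_matrix();M[:3,3]=o['tool_pos']
    w=dict(w);w['world_to_cam']=np.linalg.inv(M@np.array(w['tool_from_camera']));return w
YAW=np.radians(-3.74);C=np.array([569.2,36.3])
def W(P,C=C,y=YAW):
    c,s=np.cos(y),np.sin(y); return np.array([C[0]+c*P[0]-s*P[1],C[1]+s*P[0]+c*P[1],P[2]])
def toC(p,C=C,y=YAW):
    c,s=np.cos(y),np.sin(y); d=np.array(p[:2])-C; return np.array([c*d[0]+s*d[1],-s*d[0]+c*d[1]])
E
python3 - <<'E'
from h import *
o=robot.get_obs();w=optics.snapshot('wrist');w=wcam(w,o)
for n,u,P in [('FL',(177,198),(-109,100,45)),('FR',(352,199),(-109,-155,53)),('BR',(353,165),(-64,-155,53)),('inner',(266,165),(-64,-30,45))]:
    q=atz(w,*u,P[2]);print(n,q,W(P),proj(w,W(P)))
for u in [(331,189),(330,187)]:
    k=atz(w,*u,113);print('knob',k,toC(k))
print('axis pred',W((-86.5,-116,113)))
# lid: press mark, front edge
from scipy.optimize import minimize_scalar
for a in (.85,.9,.95,1.,1.05):
  f=lambda y,x,z:proj(w,W((35-x*np.cos(a)+z*np.sin(a),y,45+x*np.sin(a)+z*np.cos(a)))).round(0)
  print(a,'mark',f(55,72,8),'front corners',f(100,100,8),f(-30,100,8),'back',f(100,0,8))
E
```

```text
FL [470.0699166  136.25278497  45.        ] [466.95503169 143.19698992  45.        ] [172.63502464 200.37597826]
FR [ 453.62556822 -114.84175487   53.        ] [ 450.32164459 -111.25994245   53.        ] [349.47594343 201.38669959]
BR [ 502.23496901 -116.05646213   53.        ] [ 495.22580913 -114.19524606   53.        ] [351.62741066 170.1355497 ]
inner [509.05921044   3.66028949  45.        ] [503.37943026  10.53854432  45.        ] [261.46308451 169.34855487]
knob [486.21812027 -76.37290357 113.        ] [ -75.4556178  -117.84576915]
knob [488.78348726 -75.21566984 113.        ] [ -72.97119938 -116.5236637 ]
axis pred [475.31765665 -73.81065165 113.        ]
0.85 mark [184. 130.] front corners [140. 148.] [256. 148.] back [158.  89.]
0.9 mark [183. 128.] front corners [138. 145.] [256. 145.] back [158.  89.]
0.95 mark [183. 125.] front corners [137. 141.] [256. 141.] back [158.  89.]
1.0 mark [182. 122.] front corners [135. 138.] [255. 137.] back [158.  89.]
1.05 mark [181. 119.] front corners [133. 133.] [255. 133.] back [158.  89.]
```

```bash
python3 - <<'E'
from h import *
T=optics.snapshot('top');S=optics.snapshot('side')
print(tri(T,(414,150),S,(348,243)),tri(T,(266,151),S,(323,198)))
print(robot.get_obs()['q'],robot.get_obs()['time'])
save(S,'side2.png')
a=cv2.resize(cv2.imread('pics/side2.png')[20:270,240:560],(800,600));cv2.imwrite('pics/s2c.png',a)
E
```

```text
(array([ 689.33581071, -343.07404981,  198.60131097]), np.float64(17.76977387816374)) (array([719.722024  , 118.71724259, 105.60897294]), np.float64(10.817303576355773))
[-6.12817948e+00  7.39160884e+00  8.57970320e+01 -1.67562969e-03
  8.68044108e+01  8.79034287e+01] 3.2
```

View pics/s2c.png

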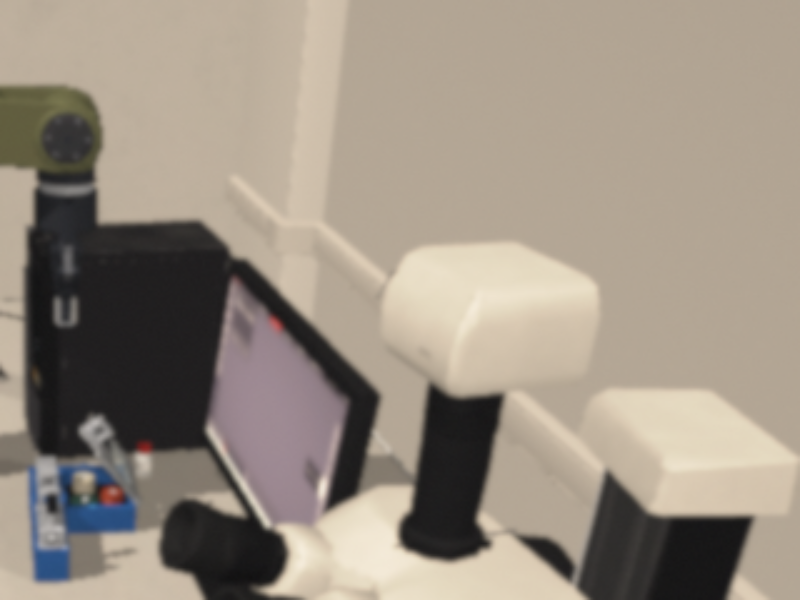

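send_rows([
  [-1,[0.05,0.05,-0.02],0],
  [-1,[0.05,0.05,-0.02],0],
  [-1,[0.05,0.05,-0.02],0],
  [-1,[0.052,0.05,-0.02],0],
  [-1,[0,0,-0.06],0],
  [-1,[0,0,-0.06],0],
  [-1,[0,0,-0.06],0],
  [-1,[0,0,-0.06],0],
  [-1,[0,0,-0.06],0],
  [-1,[0,0,-0.06],0],
])

```text
time: 4.45
tool_pos: [601.5, 83.1, 110.5]
eef_rot: [-180.0, -0.0, -4.0]
force: [0.9, -0.1, 0.5]
width: 0.0
gripper_force: 0.0
```

send_rows([
  [-1,[-0.016,0,-0.0025],0],
  [-1,[-0.016,0,-0.0025],0],
  [-1,[-0.015,0,-0.0105],0],
  [-1,[-0.015,0,-0.0105],0],
  [-1,[-0.011,0,-0.014],0],
  [-1,[-0.011,0,-0.014],0],
  [-1,[-0.008,0,-0.0165],0],
  [-1,[-0.008,0,-0.0165],0],
  [-1,[-0.002,0,-0.009],0],
  [-1,[-0.002,0,-0.009],0],
])

```text
time: 5.7
tool_pos: [549.3, 84.0, 58.3]
eef_rot: [180.0, 0.0, -3.9]
force: [-1.7, 0.7, 2.0]
width: 0.1
gripper_force: 1.0
```

Now press gently to the stop.

send_rows([
  [-1,[0,0,-0.002],0],
  [-1,[0,0,-0.002],0],
  [-1,[0,0,-0.002],0],
  [-1,[0,0,-0.002],0],
  [-1,[0,0,-0.001],0],
  [-1,[0,0,-0.001],0],
  [-1,[0,0,-0.001],0],
  [-1,[0,0,-0.001],0],
  [-1,[0,0,0],0],
  [-1,[0,0,0],0],
])

```text
time: 6.95
tool_pos: [549.6, 84.1, 53.0]
eef_rot: [-180.0, -0.0, -3.9]
force: [-3.5, 0.2, 5.8]
width: 0.3
gripper_force: 2.5
```

send_rows([
  [-1,[0,0,-0.001],0],
  [-1,[0,0,-0.001],0],
  [-1,[0,0,0],0],
  [-1,[0,0,0.07],0],
  [-1,[0,0,0.08],0],
  [-1,[0,0,0.08],0],
  [-1,[-0.036,-0.1,0],0],
  [-1,[-0.036,-0.1,0],0],
  [-1,[-0.036,-0.1,0],0],
  [-1,[-0.036,-0.1,0],0],
])

```text
time: 8.2
tool_pos: [476.9, -117.4, 166.9]
eef_rot: [180.0, -0.0, -3.9]
force: [0.7, -0.3, -0.6]
width: -0.4
gripper_force: 0.0
```

```bash
python3 - <<'E'
from h import *
o=robot.get_obs();print(o['time'],o['tool_pos'],o['eef_rot'],o['force'])
w=optics.snapshot('wrist');save(w,'w2.png')
E
```

```text
8.2 [ 476.91010307 -117.40824735  166.88847771] [ 1.79991034e+02 -3.87599000e-02 -3.92712173e+00] [ 0.65032454 -0.34950881 -0.59235047]
```

View pics/w2.png

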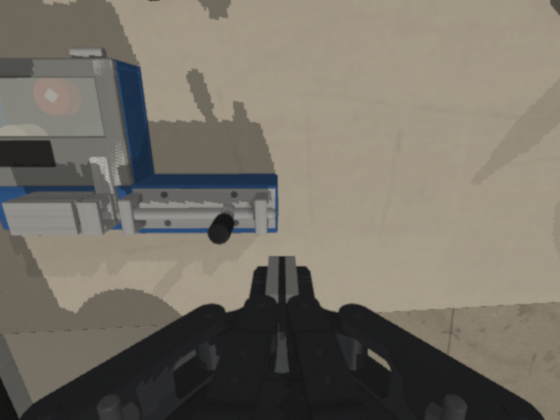

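```bash
python3 - <<'E'
from h import *
o=robot.get_obs();w=wcam(optics.snapshot('wrist'),o)
print('knob',atz(w,219,236,113),'FR',atz(w,277,231,53),W((-109,-155,53)),'BR',atz(w,277,175,53))
print('bolt pts',atz(w,250,215,72),atz(w,140,216,72))
print('keeper mouth top',atz(w,81,233,80),atz(w,78,203,80),'loop', atz(w,101,232,80))
print('tip',proj(w,o['tool_pos']))
E
```

```text
knob [476.79039252 -79.2075103  113.        ] FR [ 453.50243819 -116.95020741   53.        ] [ 450.32164459 -111.25994245   53.        ] BR [ 504.35124462 -120.74893526   53.        ]
bolt pts [476.74144893 -96.80092636  72.        ] [482.22427802  -7.07706141  72.        ]
keeper mouth top [473.79061618  39.21389106  80.        ] [498.72130223  34.66775254  80.        ] loop [473.50801702  22.97618767  80.        ]
tip [280.37599805 273.49231853]
```

send_rows([
  [-1,[0,0,-0.03],0],
  [-1,[0,0,-0.03],0],
  [-1,[0,0,-0.03],0],
  [-1,[0,0,-0.03],0],
  [-1,[0,0,-0.03],0],
  [-1,[0.0005,0.006,0],0],
  [-1,[0.0005,0.006,0],0],
  [-1,[0.0005,0.006,0],0],
  [-1,[0.0005,0.006,0],0],
  [-1,[0,0,0],0],
])

```text
time: 9.55
tool_pos: [478.6, -103.7, 92.0]
eef_rot: [180.0, -0.0, -3.9]
force: [-0.7, -0.1, -0.5]
width: 0.1
gripper_force: 0.0
```

send_rows([
  [-1,[0.0001,0.002,0],0],
  [-1,[0.0002,0.002,0],0],
  [-1,[0.0001,0.002,0],0],
  [-1,[0.0002,0.002,0],0],
  [-1,[0.0001,0.002,0],0],
  [-1,[0.0001,0.002,0],0],
  [-1,[0.0001,0.002,0],0],
  [-1,[0.0001,0.002,0],0],
  [-1,[0.0001,0.002,0],0],
  [-1,[0.0001,0.002,0],0],
])

```text
time: 10.8
tool_pos: [479.2, -94.3, 91.8]
eef_rot: [180.0, -0.0, -3.9]
force: [-1.5, -6.6, -0.8]
width: 0.2
gripper_force: 3.0
```

send_rows([
  [-1,[0.0001,0.002,0],0],
  [-1,[0.0002,0.002,0],0],
  [-1,[0.0001,0.002,0],0],
  [-1,[0.0002,0.002,0],0],
  [-1,[0.0001,0.002,0],0],
  [-1,[0.0001,0.002,0],0],
  [-1,[0.0001,0.002,0],0],
  [-1,[0.0001,0.002,0],0],
  [-1,[0.0001,0.002,0],0],
  [-1,[0.0001,0.002,0],0],
])

```text
time: 12.05
tool_pos: [479.8, -84.5, 91.8]
eef_rot: [179.9, -0.0, -3.9]
force: [-0.6, -6.7, -0.9]
width: -0.2
gripper_force: 3.0
```

```bash
python3 - <<'E'
from h import *
L=[]
for i in range(2):
    o=robot.get_obs();w=optics.snapshot('wrist');L.append(o['force'].round(2))
print(L,o['tool_pos'],o['time']);save(w,'w3.png')
a=cv2.resize(w['pixels'][130:280,150:350,::-1],(800,600),interpolation=3);cv2.imwrite('pics/w3c.png',a)
E
```

```text
[array([-0.61, -6.69, -0.9 ]), array([-0.92, -5.66, -0.08])] [479.79662985 -84.35264303  91.82448782] 12.1
```

View pics/w3.png

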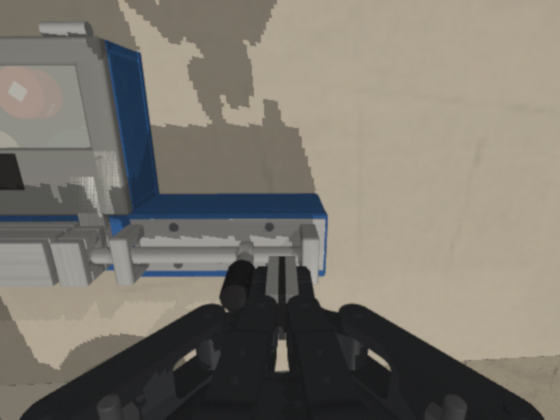

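send_rows([
  [-1,[0.0001,0.002,0],0],
  [-1,[0.0002,0.002,0],0],
  [-1,[0.0001,0.002,0],0],
  [-1,[0.0002,0.002,0],0],
  [-1,[0.0001,0.002,0],0],
  [-1,[0.0001,0.002,0],0],
  [-1,[0.0001,0.002,0],0],
  [-1,[0.0001,0.002,0],0],
  [-1,[0.0001,0.002,0],0],
  [-1,[0.0001,0.002,0],0],
])

```text
time: 13.4
tool_pos: [480.4, -74.5, 91.8]
eef_rot: [179.9, -0.0, -3.9]
force: [-0.3, -6.6, -0.8]
width: -0.3
gripper_force: 3.0
```

```bash
python3 - <<'E'
from h import *
o=robot.get_obs();w=optics.snapshot('wrist');w=wcam(w,o);save(w,'w4.png');print(o['force'],o['tool_pos'])
K=w['pixels'];
cv2.imwrite('pics/w4c.png',cv2.resize(K[180:330,10:350,::-1],(800,353),interpolation=3))
for u,z in [((246,255),80),((123,250),77.5),((310,250),77.5),((52,255),80)]:
    w2=w; print(u,atz(w,*u,z))
E
```

```text
[-0.31116816 -6.60060983 -0.79272585] [480.43749315 -74.46810696  91.83185598]
(246, 255) [486.55850133 -55.73189518  80.        ]
(123, 250) [493.14696187  13.15615488  77.5       ]
(310, 250) [485.9683014  -91.49533494  77.5       ]
(52, 255) [493.92624576  51.62883892  80.        ]
```

View pics/w4c.png

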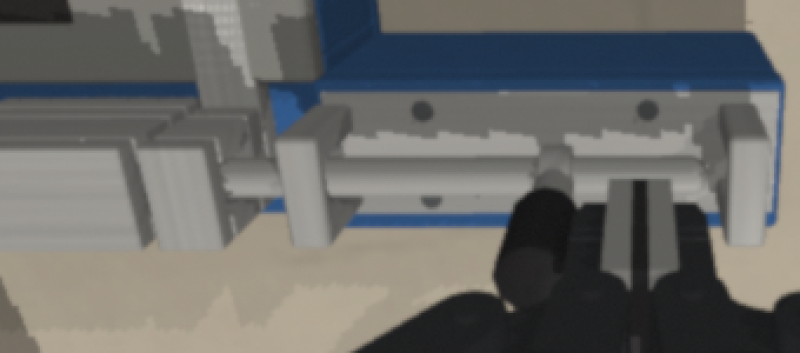

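send_rows([
  [-1,[0.0001,0.002,0],0],
  [-1,[0.0002,0.002,0],0],
  [-1,[0.0001,0.002,0],0],
  [-1,[0.0002,0.002,0],0],
  [-1,[0.0001,0.002,0],0],
  [-1,[0.0001,0.002,0],0],
  [-1,[0.0001,0.002,0],0],
  [-1,[0.0001,0.002,0],0],
  [-1,[0.0001,0.002,0],0],
  [-1,[0.0001,0.002,0],0],
])

```text
time: 14.7
tool_pos: [481.1, -64.4, 91.8]
eef_rot: [179.9, -0.0, -3.9]
force: [1.4, -7.5, -0.5]
width: -0.0
gripper_force: 3.0
```

send_rows([
  [-1,[0,0.0004,0],0],
  [-1,[0,0.0004,0],0],
  [-1,[0.0001,0.0004,0],0],
  [-1,[0,0.0004,0],0],
  [-1,[0,0.0004,0],0],
  [-1,[0.0001,0.0004,0],0],
  [-1,[0,0.0004,0],0],
  [-1,[0,0.0004,0],0],
  [-1,[0.0001,0.0004,0],0],
  [-1,[0,0.0004,0],0],
])

```text
time: 15.95
tool_pos: [481.2, -62.5, 91.9]
eef_rot: [179.9, -0.0, -3.9]
force: [0.8, -6.2, 0.3]
width: -0.1
gripper_force: 3.0
```

send_rows([
  [-1,[0,0.0005,0],0],
  [-1,[0,0.0005,0],0],
  [-1,[0.0001,0.0005,0],0],
  [-1,[0,0.0005,0],0],
  [-1,[0,0.0005,0],0],
  [-1,[0.0001,0.0005,0],0],
  [-1,[0,0.0005,0],0],
  [-1,[0,0.0005,0],0],
  [-1,[0.0001,0.0005,0],0],
  [-1,[0,0.0005,0],0],
])

```text
time: 17.2
tool_pos: [481.4, -60.0, 91.8]
eef_rot: [179.9, -0.0, -3.9]
force: [0.6, -5.8, -0.1]
width: 0.2
gripper_force: 3.0
```

send_rows([
  [-1,[0,0.0005,0],0],
  [-1,[0,0.0005,0],0],
  [-1,[0.0001,0.0005,0],0],
  [-1,[0,0.0005,0],0],
  [-1,[0,0.0005,0],0],
  [-1,[0.0001,0.0005,0],0],
  [-1,[0,0.0005,0],0],
  [-1,[0,0.0005,0],0],
  [-1,[0.0001,0.0005,0],0],
  [-1,[0,0.0005,0],0],
])

```text
time: 18.45
tool_pos: [481.5, -57.5, 91.9]
eef_rot: [179.9, -0.0, -3.9]
force: [1.2, -5.8, -1.0]
width: 0.1
gripper_force: 3.0
```

send_rows([
  [-1,[0,0.0005,0],0],
  [-1,[0,0.0005,0],0],
  [-1,[0.0001,0.0005,0],0],
  [-1,[0,0.0005,0],0],
  [-1,[0,0.0005,0],0],
  [-1,[0.0001,0.0005,0],0],
  [-1,[0,0.0005,0],0],
  [-1,[0,0.0005,0],0],
  [-1,[0.0001,0.0005,0],0],
  [-1,[0,0.0005,0],0],
])

```text
time: 19.7
tool_pos: [481.7, -55.0, 91.8]
eef_rot: [179.9, -0.0, -3.9]
force: [1.1, -5.6, -0.6]
width: -0.0
gripper_force: 3.0
```

send_rows([
  [-1,[0,0.0005,0],0],
  [-1,[0,0.0005,0],0],
  [-1,[0.0001,0.0005,0],0],
  [-1,[0,0.0005,0],0],
  [-1,[0,0.0005,0],0],
  [-1,[0.0001,0.0005,0],0],
  [-1,[0,0.0005,0],0],
  [-1,[0,0.0005,0],0],
  [-1,[0.0001,0.0005,0],0],
  [-1,[0,0.0005,0],0],
])

```text
time: 20.95
tool_pos: [481.9, -52.5, 91.9]
eef_rot: [179.9, -0.0, -3.9]
force: [1.1, -6.2, -0.4]
width: -0.2
gripper_force: 3.0
```

send_rows([
  [-1,[0,0.0005,0],0],
  [-1,[0,0.0005,0],0],
  [-1,[0.0001,0.0005,0],0],
  [-1,[0,0.0005,0],0],
  [-1,[0,0.0005,0],0],
  [-1,[0.0001,0.0005,0],0],
  [-1,[0,0.0005,0],0],
  [-1,[0,0.0005,0],0],
  [-1,[0.0001,0.0005,0],0],
  [-1,[0,0.0005,0],0],
])

```text
time: 22.2
tool_pos: [482.0, -50.0, 91.9]
eef_rot: [179.9, -0.0, -3.9]
force: [0.9, -5.5, -0.6]
width: 0.1
gripper_force: 3.0
```

send_rows([
  [-1,[0,0.0005,0],0],
  [-1,[0,0.0005,0],0],
  [-1,[0.0001,0.0005,0],0],
  [-1,[0,0.0005,0],0],
  [-1,[0,0.0005,0],0],
  [-1,[0.0001,0.0005,0],0],
  [-1,[0,0.0005,0],0],
  [-1,[0,0.0005,0],0],
  [-1,[0.0001,0.0005,0],0],
  [-1,[0,0.0005,0],0],
])

```text
time: 23.45
tool_pos: [482.2, -47.5, 91.8]
eef_rot: [179.9, -0.0, -3.9]
force: [1.6, -7.0, -1.0]
width: -0.1
gripper_force: 3.0
```

send_rows([
  [-1,[0,0.0002,0],0],
  [-1,[0,0.0002,0],0],
  [-1,[0,0.0002,0],0],
  [-1,[0,0.0002,0],0],
  [-1,[0.0001,0.0002,0],0],
  [-1,[0,0.0002,0],0],
  [-1,[0,0.0002,0],0],
  [-1,[0,0.0002,0],0],
  [-1,[0,0.0002,0],0],
  [-1,[0,0.0002,0],0],
])

```text
time: 24.7
tool_pos: [482.2, -46.5, 91.8]
eef_rot: [179.9, -0.0, -3.9]
force: [1.0, -6.1, -1.3]
width: -0.6
gripper_force: 3.0
```

send_rows([
  [-1,[0,0.0004,0],0],
  [-1,[0,0.0004,0],0],
  [-1,[0.0001,0.0004,0],0],
  [-1,[0,0.0004,0],0],
  [-1,[0,0.0004,0],0],
  [-1,[0.0001,0.0004,0],0],
  [-1,[0,0.0004,0],0],
  [-1,[0,0.0004,0],0],
  [-1,[0.0001,0.0004,0],0],
  [-1,[0,0.0004,0],0],
])

```text
time: 25.95
tool_pos: [482.4, -44.5, 91.9]
eef_rot: [179.9, -0.0, -3.9]
force: [1.6, -5.2, -0.7]
width: 0.1
gripper_force: 3.0
```

send_rows([
  [-1,[0,0.0004,0],0],
  [-1,[0,0.0004,0],0],
  [-1,[0.0001,0.0004,0],0],
  [-1,[0,0.0004,0],0],
  [-1,[0,0.0004,0],0],
  [-1,[0.0001,0.0004,0],0],
  [-1,[0,0.0004,0],0],
  [-1,[0,0.0004,0],0],
  [-1,[0.0001,0.0004,0],0],
  [-1,[0,0.0004,0],0],
])

```text
time: 27.2
tool_pos: [482.5, -42.5, 91.8]
eef_rot: [179.9, -0.0, -3.9]
force: [0.5, -6.4, -0.9]
width: -0.2
gripper_force: 3.0
```

send_rows([
  [-1,[0,0.0004,0],0],
  [-1,[0,0.0004,0],0],
  [-1,[0.0001,0.0004,0],0],
  [-1,[0,0.0004,0],0],
  [-1,[0,0.0004,0],0],
  [-1,[0.0001,0.0004,0],0],
  [-1,[0,0.0004,0],0],
  [-1,[0,0.0004,0],0],
  [-1,[0.0001,0.0004,0],0],
  [-1,[0,0.0004,0],0],
])

```text
time: 28.45
tool_pos: [482.6, -40.7, 91.8]
eef_rot: [179.9, -0.0, -3.9]
force: [0.8, -7.3, -1.2]
width: -0.0
gripper_force: 3.9
```

send_rows([
  [-1,[0,0.0002,0],0],
  [-1,[0,0.0002,0],0],
  [-1,[0,0.0002,0],0],
  [-1,[0,0.0002,0],0],
  [-1,[0.0001,0.0002,0],0],
  [-1,[0,0.0002,0],0],
  [-1,[0,0.0002,0],0],
  [-1,[0,0.0002,0],0],
  [-1,[0,0.0002,0],0],
  [-1,[0,0.0002,0],0],
])

```text
time: 29.7
tool_pos: [482.7, -39.7, 91.8]
eef_rot: [179.9, -0.0, -3.9]
force: [0.6, -8.5, -1.2]
width: 0.0
gripper_force: 4.1
```

send_rows([
  [-1,[0,0.0002,0],0],
  [-1,[0,0.0002,0],0],
  [-1,[0,0.0002,0],0],
  [-1,[0,0.0001,0],0],
  [-1,[0,0.0001,0],0],
  [-1,[0,0.0001,0],0],
  [-1,[0,0.0001,0],0],
  [-1,[0,0.0001,0],0],
  [-1,[0,0.0001,0],0],
  [-1,[0,0.0001,0],0],
])

```text
time: 30.95
tool_pos: [482.7, -39.1, 91.9]
eef_rot: [179.9, -0.0, -3.9]
force: [1.5, -9.3, -1.5]
width: 0.2
gripper_force: 4.3
```

send_rows([
  [-1,[0,-0.004,0],0],
  [-1,[-0.0005,-0.01,0],0],
  [-1,[-0.001,-0.02,0],0],
  [-1,[0,-0.01,0.02],0],
  [-1,[0,0,0.05],0],
  [-1,[0,0,0.06],0],
  [-1,[0,0,0.06],0],
  [-1,[0,0,0.06],0],
  [-1,[0,0,0],0],
  [-1,[0,0,0],0],
])

```text
time: 32.2
tool_pos: [481.5, -60.4, 216.4]
eef_rot: [-180.0, 0.0, -4.0]
force: [-0.0, -0.2, -0.3]
width: -0.2
gripper_force: 0.0
```

```bash
python3 - <<'E'
from h import *
w=optics.snapshot('wrist');save(w,'w5.png')
E
```

```text
(no output)
```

View pics/w5.png

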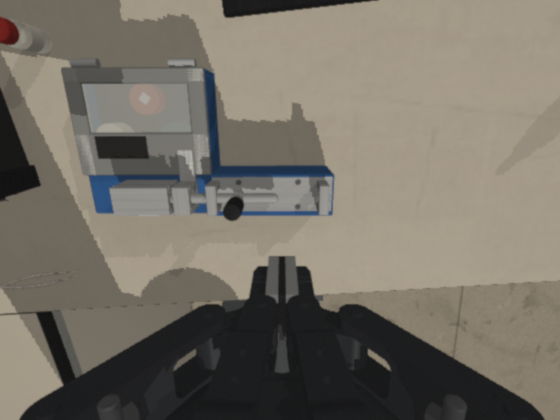

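The lid is flat shut. The knob at (233,207) has moved up near the front staple, and the bolt runs through the loop at (181,198) into the keeper. The gripper is clear.

```bash
python3 -c "
from cell import robot
print(robot.job_done())"
```

```text
the job is handed in; nothing more can be done
None
```

The lid is shut and the bolt is through the loop into the keeper, with the pad pressed in about 2 mm (about 2.5 N of spring load, judged from the force readings). The arm is clear and the job was handed in at about 32 s.

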